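# Lock the bearing clamp round its L-shaped slot

### The arm

A 6-joint arm with a two-finger parallel gripper is mounted at the origin on a cart in front of the work surface, level with it; the furniture and walls round the work are solid. World frame = base frame: x ahead of the robot, y to its left, z up, the work surface at z = 0. Lengths are in m, angles in degrees, forces in N, time in s.
With the tool pointing down it reaches from about 0.375 to 0.9 m from the base axis. Payload 3.1 kg.
Tool frame: the origin (TCP) lies at the very end of the fingers, on their centre line; the grasp point (between the pads) lies 19 mm behind it (bot.grip_point_offset is the distance from the TCP to the grasp point, in m); z points along the fingers, x is the direction in which the jaws open and shut, and the axes are right-handed (so a half turn about z gives the same grasp; the last joint's range is limited). The gripper opens to 87 mm and grips with 3 to 60 N. Pads are 19 mm wide; open, the fingers measure 117 mm over their backs; the gripper's body (75 mm by 190 mm) begins 51 mm behind the grasp point.
Start: joints at [57.267, 30.224, 82.088, -0, 67.689, -10.227], TCP at [0.239, 0.577, 0.223] pointing down, gripper open.
Joint ranges: [-176.69, 176.69], [-43.24, 126.21], [12.49, 139.97], [-82, 262], [0, 151.66], [-163.58, 163.58]. Speed limits (degrees/s): [159.86, 159.86, 180, 180, 180, 180].

### API

Orientations are given as a 3x3 rotation matrix whose columns are the frame's x, y, z axes.
In Python, from rig import bot, capture, recognise, place_of gives the robot as it stands.
- The arm moves only by the tool send_rows, never from a script. Its argument "motion" is a list of rows, each a list of 2 entries, a list of its own where there are three numbers: the shift along the tool's x, y, z in mm, then the turn about the tool's z in rad. A call has exactly 5 rows; each row shifts and turns the pose as measured when the row begins, along the tool's axes as they then stand; what a row does not reach is not made up. A row lasts 1/12 s, in which the tool goes at most 41.7 mm and 7.16 degrees, less where a joint would pass 70% of its speed; a pose out of reach is approached as far as the arm can. A call with a gripper value outside its range is refused whole. "gripper" is the closure, from 0 (fully open) to 1 (shut), set as the call begins (left out, the last holds). The fingers move at their own pace and stop on an object; the grip force is fixed at half the most. Time passes only in rows, so rows that do not move let the fingers close, or fill a call up. It gives the time, the measured TCP pose, the force and the opening at its end, in the units of the state.
- bot.read_state(): the state, without advancing time (a new reading comes with each control period).
- capture(name): name is "scene" or "top" or "wrist"; returns a dict with "image" (400x640x3 uint8, blue, green, red), "fx", "fy", "cx", "cy" (pixels), "rvec" (rotation vector, rad) and "tvec" (3), from world to camera coordinates, as OpenCV has them. Camera axes: x right, y down, z forward; pixel columns grow to the right and rows downward; lengths in m; the calibration is good to about 2 mm. A picture is of the moment at which its call begins. There is no depth.
- bot.hand_in(): hands the job in, once; it reports no verdict.
Trained networks look in the newest picture that a camera, given by its name, has taken for a name from the list of things; names that differ only in an ending like _2 or _b are one class to them, and where a whole thing is asked for, a point or a joint stands for the part that bears it (a point fixed in the world has none). Each returns a list of dicts, best first, with "p" (0 to 1); they miss things now and then, are a little off and sometimes report something else, mostly with a low value. They report only what shows in the picture. A call takes as long as a camera call. They do not tell look-alikes from the thing itself.
- recognise(camera, target): "xy" ([column, row] in pixels, amid what is visible of it).
- place_of(camera, target): "xy" ([column, row] in pixels: a listed point, or the origin of a listed thing).
The state is a dict: "time_s": time; "joint_positions": joint angles; "qvel": joint speeds; "tau": joint torques, N m; "position": TCP position; "tcp_rot": TCP orientation; "force": force on the tool from outside, world axes, zero at the start; "moment": the same for the moment, N m; "opening": opening from 0.0 (shut) to 1.0 (fully open).
Only numpy, scipy, OpenCV 4.12 (cv2) and the standard library are available. Lean on these libraries where they do the work, as an engineer would, in place of code of your own. Each camera call takes 0.05 s, during which the arm holds its last target.

### The job

Lock the bearing into its holding fixture: use the fingertips to push the red-and-black clamp knob away along the long leg of the L-shaped slot to the corner, then push it left along the short leg until it is fully home at the green end and the brass foot stands over the bearing. Only push the knob, never grip it; leave the bearing lying in its nest, leave the grease tin and the tape roll where they are, and finish clear of everything.

Things in the scene. Friction and masses are not known exactly. Their poses are not given: they have to be found in the camera images.
- fixture: Fixture fixed to the bench: steel base 230 x 130 x 12 mm, blue slotted cover plate (top 22 mm above the bench). Origin: centre of the underside. x: along the slot's long leg, away from the robot; y: left, along its short leg; z up. Slot centre line (mm): x -70, y -20 (red floor) to the corner 0, -20, then to 0, +22 (green floor); 16 mm wide, pin 12. Yaw within 0.6 rad.
- slide (a joint): Knob travel (m) along fixture +x, the long leg: 0 at the red end, 0.072 against the wall at the corner (0.068 to 0.072 is in line with the short leg). Starts at 0 to 0.030. Friction of about 1.5 N plus 15 N per m/s holds it where it is left; no spring.
- knob (a joint): Knob travel (m) along fixture +y, the short leg: -0.002 to 0.002 in the long leg, 0.042 against the wall at the green end. The slot's walls block it until the corner is reached. Same friction, no spring. The knob cannot turn, tilt or be lifted.
- knob_mid (a point): On the knob's axis, 55.5 mm above the bench. The knob is an upright block 24 x 24 mm across its red faces, sides along fixture x and y, 37 to 74 mm above the bench, with a black domed cap to 78. Under it a flat clamp arm (18 mm wide, top at 36.5 mm) runs 75 mm along fixture +x to the brass foot. Fingertips 45 to 55 mm above the bench push the block and clear arm and plate.
- foot (a point): Centre of the underside of the round brass clamp foot (28 mm across, underside 30 mm, top 39 mm above the bench), rigid with the knob, 75 mm ahead of its axis along the fixture's +x. It passes 3 mm over the bearing.
- slot_corner (a point): Centre of the slot's corner, at the plate's top, 22 mm above the bench; the knob's axis stands here (within 2 mm) when it is in the corner.
- slot_end (a point): Centre of the pin when fully home at the green end of the short leg, at the plate's top, 22 mm above the bench.
- face_near: Red face of the knob block towards the red end of the slot (fixture -x side), 12 mm from the knob's axis, 17 mm wide. Origin on the knob's axis at bench height; axes as the fixture's.
- face_far: Red face of the knob block on the fixture's +x side, likewise.
- face_left: Red face of the knob block on the fixture's +y side, likewise.
- face_right: Red face of the knob block on the fixture's -y side, likewise.
- bearing: Steel ball bearing, 52 mm across, 15 mm high, loose with 2 mm play in an aluminium nest ring (outer radius 34 mm, top 20 mm above the bench) on the fixture's far left; origin at the centre of its underside, 12 mm above the bench. It lies 75 mm ahead (fixture +x) of the slot's green end.
- grease_tin: Round grease tin, white, blue and yellow, 68 mm across, 69 mm high, standing loose on the bench to the right of the fixture; origin at the centre of its underside. Stays where it is.
- ins_tape: Roll of black tape, 62 mm across, 19 mm high, lying loose on the bench to the left of the fixture; origin at the centre of its underside. Stays where it is.
There are look-alikes about, which are no part of the job. Several things have the shape of the bearing; the one meant has the colours described above.

How it is judged (in metres and radians):
On the way, in this order (a step that is already met when the one before it is completed fails the run):
1. the knob has been pushed along the long leg to the corner (value of joint slide above 0.064 m and value of joint knob below 0.02 m), for 0.1 s.
2. the knob has been pushed to the end of the short leg (value of joint knob above 0.038 m), for 0.2 s.
At the end, for the whole second after the job is handed in: The knob rests in the green end, short-leg travel over 38 mm and long-leg travel over 64 mm, the brass foot within 12 mm of the bearing's centre; the bearing lies flat in its nest, moved less than 8 mm; tin and tape roll are within 20 mm of where they stood (value of joint slide above 0.064 m and value of joint knob above 0.038 m and velocity of joint slide between -0.005 and 0.005 m/s and velocity of joint knob between -0.005 and 0.005 m/s and horizontal distance between foot and bearing below 0.012 m and angle between bearing's own z axis and vertical below 0.1 rad and distance of bearing from where it was at the start of the episode below 0.008 m and distance of each of grease_tin, ins_tape from where it was at the start of the episode below 0.02 m); the robot touches nothing.
It fails at once if the knob is gripped (opposite faces squeezed together) ((contact force between the fingers and face_near above 1 N and contact force between the fingers and face_far above 1 N) or (contact force between the fingers and face_left above 1 N and contact force between the fingers and face_right above 1 N)).
It fails at once if the bearing is lifted or taken out of its nest (distance of bearing from where it was at the start of the episode above 0.012 m).
It fails at once if the grease tin is lifted, tipped or shoved away (distance of grease_tin from where it was at the start of the episode above 0.03 m or angle between grease_tin's own z axis and vertical above 0.3 rad).
It fails at once if the tape roll is lifted or shoved away (distance of ins_tape from where it was at the start of the episode above 0.03 m).
It also fails if it takes over 45 s, if anything falls off the work surface, if the arm or the gripper's body presses on something with over 40 N, if the wrist force passes 120 N, or if a joint passes its speed limit or range.

## Working session

There is one attempt and no reset: what is moved stays moved. The work goes in short steps, Python scripts to look and compute and a tool call to move; the robot and the scene stay as the last step left them, time stands still between calls to the robot, and variables do not carry over. Pictures are saved under pics/ and viewed, and the job is handed in when it is done.

Besides the shell and the picture viewer there is one more tool, called by a JSON object that holds its "name" and its "arguments", one argument or row to a line. send_rows: Moves the arm, as the interface text tells. Its arguments: {"type":"object","properties":{"motion":{"type":"array","items":{"type":"array"}},"gripper":{"type":"number"}},"required":["motion"]}

```bash
mkdir -p pics; ls; python3 - <<'E'
from rig import bot, capture, recognise, place_of
import cv2
s=bot.read_state(); print(s['time_s'],s['position'],s['tcp_rot'],s['force'],s['opening'])
for c in ['scene','top','wrist']:
    d=capture(c); cv2.imwrite(f'pics/{c}0.png',d['image'])
    for t in ['knob_mid','foot','slot_corner','slot_end','bearing','fixture','grease_tin','ins_tape']:
        r=place_of(c,t); print(c,t,[(round(q['p'],2),[round(float(v)) for v in q['xy']]) for q in r[:3]])
E
```

```text
pics
0.0 [0.23879754 0.5767898  0.22157019] [[ 3.82754080e-01  9.23849529e-01 -1.16722128e-03]
 [ 9.23847796e-01 -3.82755673e-01 -1.82894380e-03]
 [-2.13642943e-03 -3.78299106e-04 -9.99997646e-01]] [-0.49717179 -0.87065833  0.10115724] 0.9989480349181594
scene knob_mid [(0.86, [393, 180])]
scene foot [(0.59, [367, 174])]
scene slot_corner [(0.56, [371, 179])]
scene slot_end [(0.88, [363, 188])]
scene bearing [(0.78, [295, 234]), (0.55, [308, 208]), (0.52, [338, 180])]
scene fixture [(0.98, [368, 191])]
scene grease_tin [(0.74, [398, 157])]
scene ins_tape [(0.88, [347, 234])]
top knob_mid [(0.69, [394, 208])]
top foot [(0.81, [385, 177])]
top slot_corner [(0.86, [387, 188]), (0.61, [363, 196])]
top slot_end [(0.65, [366, 196])]
top bearing [(0.8, [362, 159]), (0.7, [277, 215]), (0.58, [309, 188])]
top fixture [(0.84, [376, 190])]
top grease_tin [(0.62, [446, 158])]
top ins_tape [(0.8, [327, 240]), (0.27, [386, 178])]
wrist knob_mid []
wrist foot []
wrist slot_corner []
wrist slot_end []
wrist bearing []
wrist fixture []
wrist grease_tin []
wrist ins_tape []
```

View pics/scene0.png

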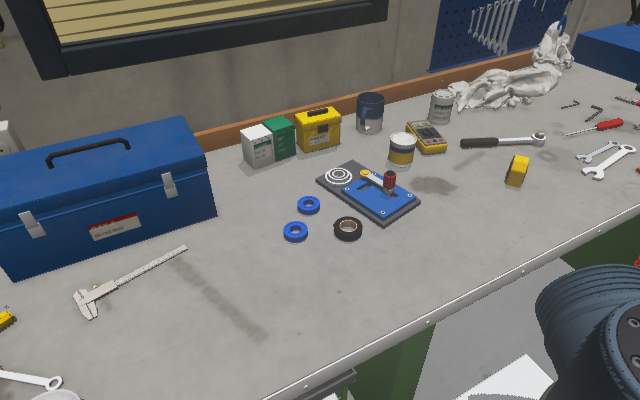

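View pics/top0.png

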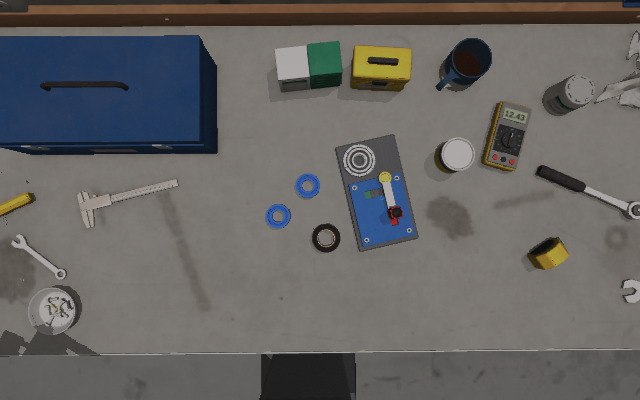

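```bash
cat > h.py <<'E'
from rig import bot, capture, recognise, place_of
import cv2, numpy as np
def P(d):
    R=cv2.Rodrigues(np.array(d['rvec'],float))[0]; t=np.array(d['tvec'],float).reshape(3)
    K=np.array([[d['fx'],0,d['cx']],[0,d['fy'],d['cy']],[0,0,1.]])
    return K,R,t
def ray(d,xy,z):
    K,R,t=P(d); c=-R.T@t; v=R.T@np.linalg.solve(K,[xy[0],xy[1],1.]); return c+v*(z-c[2])/v[2]
def proj(d,X):
    K,R,t=P(d); q=K@(R@np.asarray(X,float)+t); return q[:2]/q[2]
def tri(views):
    A=[];b=[]
    M=np.zeros((3,3));v0=np.zeros(3)
    for d,xy in views:
        K,R,t=P(d); c=-R.T@t; v=R.T@np.linalg.solve(K,[xy[0],xy[1],1.]); v/=np.linalg.norm(v)
        Q=np.eye(3)-np.outer(v,v); M+=Q; v0+=Q@c
    return np.linalg.solve(M,v0)
E
python3 - <<'E'
from h import *
s=capture('scene');
R={}
H={'knob_mid':.0555,'foot':.03,'slot_corner':.022,'slot_end':.022,'bearing':.012,'fixture':0,'grease_tin':0,'ins_tape':0}
for t in H: R[t]=[(r['p'],r['xy']) for r in place_of('scene',t)]
t0=capture('top')
for d in(s,t0):
    K,Rr,t=P(d); print('cam',-Rr.T@t)
for t in H:
    q=place_of('top',t)
    print(t)
    for p,xy in R[t]: print('  s',ray(s,xy,H[t]).round(4),round(p,2))
    for r in q: print('  t',ray(t0,r['xy'],H[t]).round(4),round(r['p'],2))
    if R[t] and q: print('  tri',tri([(s,R[t][0][1]),(t0,q[0]['xy'])]).round(4))
E
```

```text
cam [0.00213607 0.29227952 0.602196  ]
cam [ 0.56085779 -0.02647362  0.99893782]
knob_mid
  s [ 0.578  -0.1929  0.0555] 0.81
  t [ 0.5808 -0.1853  0.0555] 0.62
  tri [ 0.5786 -0.1884  0.0566]
foot
  s [ 0.6503 -0.1798  0.03  ] 0.76
  t [ 0.6475 -0.1773  0.03  ] 0.58
  t [ 0.5229 -0.049   0.03  ] 0.26
  tri [ 0.6471 -0.1771  0.0329]
slot_corner
  s [ 0.6222 -0.178   0.022 ] 0.92
  t [ 0.6256 -0.182   0.022 ] 0.61
  t [ 0.6954 -0.3081  0.022 ] 0.61
  tri [ 0.6262 -0.182   0.0179]
slot_end
  s [ 0.6188 -0.1402  0.022 ] 0.7
  t [ 0.6171 -0.1358  0.022 ] 0.68
  tri [ 0.6161 -0.1367  0.0251]
bearing
  s [0.5594 0.0517 0.012 ] 0.86
  s [ 0.621  -0.0036  0.012 ] 0.83
  s [ 0.6914 -0.1321  0.012 ] 0.71
  t [0.5764 0.052  0.012 ] 0.76
  t [ 0.689  -0.1265  0.012 ] 0.69
  t [ 0.6349 -0.0127  0.012 ] 0.68
  tri [ 0.5747  0.0495 -0.0019]
fixture
  s [ 0.6243 -0.1677  0.    ] 0.92
  s [ 0.6876 -0.1939  0.    ] 0.61
  t [ 0.6205 -0.1627  0.    ] 0.87
  tri [ 0.6196 -0.1629  0.005 ]
grease_tin
  s [ 0.6982 -0.3197  0.    ] 0.74
  t [ 0.6995 -0.3158  0.    ] 0.82
  t [ 0.6233 -0.1364  0.    ] 0.69
  tri [ 6.983e-01 -3.173e-01  6.000e-04]
ins_tape
  s [ 0.5215 -0.0472  0.    ] 0.55
  t [ 0.5217 -0.0551 -0.    ] 0.84
  tri [ 0.5232 -0.0523 -0.0038]
```

The views agree: knob at about (0.579, -0.188), z 56 mm, and yaw about 0.22. In the top picture the fixture is around (376,190), the knob (394,210), the real bearing (360,159) in its nest, and the tape (327,238). The blue rings at (277,215) and (308,186) are look-alikes. I'll move near and look with the wrist camera.

```bash
python3 - <<'E'
from h import *
d=capture('top'); im=d['image'][120:265,310:480]
cv2.imwrite('pics/topc.png',cv2.resize(im,None,fx=4,fy=4,interpolation=cv2.INTER_CUBIC))
# base dark + plate hue segmentation: blue plate
hsv=cv2.cvtColor(d['image'],cv2.COLOR_BGR2HSV)
m=((hsv[...,0]>100)&(hsv[...,0]<125)&(hsv[...,1]>120)).astype(np.uint8); m[:, :335]=0;m[:,425:]=0;m[:170]=0;m[260:]=0
pts=cv2.findNonZero(m); r=cv2.minAreaRect(pts); b=cv2.boxPoints(r); W=np.array([ray(d,p,.022) for p in b]); print(b.round(1),W.round(4))
for i in range(4):
    e=W[(i+1)%4]-W[i]; print(np.linalg.norm(e).round(4),np.arctan2(e[1],e[0]).round(3))
s=bot.read_state(); T=s['tcp_rot']; g=np.array([.53,-.205,.2])-s['position']; print(T.T@g*1000)
E
```

```text
[[347.8 184.1]
 [399.4 171.9]
 [414.2 234.1]
 [362.7 246.4]] [[ 0.6378 -0.0994  0.022 ]
 [ 0.6629 -0.2088  0.022 ]
 [ 0.5311 -0.2382  0.022 ]
 [ 0.5063 -0.1291  0.022 ]]
0.1122 -1.345
0.1351 -2.922
0.1118 1.794
0.1349 0.223
[-611.48980153  568.15154286   22.54446274]
```

View pics/topc.png

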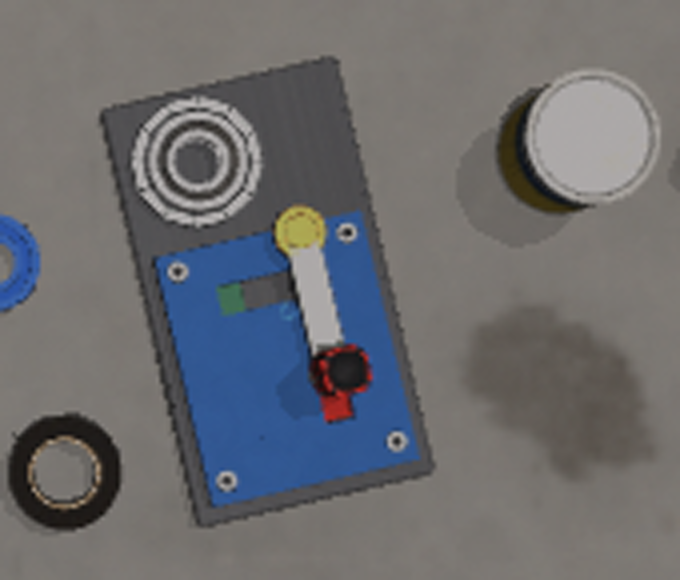

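{"name": "send_rows", "arguments": {
  "motion": [
    [[-28,26,0],0],
    [[-28,26,0],0],
    [[-28,26,0],0],
    [[-28,26,0],0],
    [[-28,26,0],0]
  ],
  "gripper": 1
}}

```text
time_s: 2.72
position: [0.3065, 0.401, 0.2217]
tcp_rot: [[0.371, 0.928, 0.004], [0.928, -0.371, 0.009], [0.01, 0.0, -1.0]]
force: [1.0, -0.0, 1.4]
opening: 0.706
```

{"name": "send_rows", "arguments": {
  "motion": [
    [[-28,26,0],0],
    [[-28,26,0],0],
    [[-28,26,0],0],
    [[-28,26,0],0],
    [[-28,26,0],0]
  ]
}}

```text
time_s: 3.13
position: [0.3773, 0.2149, 0.2218]
tcp_rot: [[0.368, 0.93, 0.008], [0.93, -0.368, 0.01], [0.013, 0.004, -1.0]]
force: [0.8, 0.4, -0.4]
opening: 0.327
```

{"name": "send_rows", "arguments": {
  "motion": [
    [[-28,26,0],0],
    [[-28,26,0],0],
    [[-28,26,0],0],
    [[-28,26,0],0],
    [[-28,26,0],0]
  ]
}}

```text
time_s: 3.55
position: [0.4492, 0.0276, 0.2224]
tcp_rot: [[0.368, 0.93, 0.013], [0.93, -0.368, 0.011], [0.015, 0.008, -1.0]]
force: [0.6, 0.2, 0.5]
opening: 0.019
```

{"name": "send_rows", "arguments": {
  "motion": [
    [[-28,26,0],0],
    [[-28,26,0],0],
    [[-28,26,0],0],
    [[-28,26,0],0],
    [[0,0,0],0]
  ]
}}

```text
time_s: 3.97
position: [0.5106, -0.131, 0.2236]
tcp_rot: [[0.375, 0.927, 0.023], [0.927, -0.375, 0.004], [0.013, 0.02, -1.0]]
force: [1.1, -0.1, -0.6]
opening: 0.005
```

{"name": "send_rows", "arguments": {
  "motion": [
    [[0,0,0],-0.12],
    [[0,0,0],-0.12],
    [[0,0,0],-0.12],
    [[0,0,0],-0.12],
    [[0,0,0],-0.12]
  ]
}}

```text
time_s: 4.38
position: [0.5113, -0.1349, 0.2234]
tcp_rot: [[-0.231, 0.973, 0.024], [0.973, 0.231, 0.004], [-0.001, 0.024, -1.0]]
force: [0.5, 1.3, -0.9]
opening: 0.007
```

```bash
python3 - <<'E'
from h import *
H={'knob_mid':.0555,'foot':.03,'slot_corner':.022,'slot_end':.022,'bearing':.012}
D={};R={}
for c in ['wrist','top','scene']:
    D[c]=capture(c)
    for t in H: R[c,t]=[r for r in place_of(c,t)]
cv2.imwrite('pics/w1.png',D['wrist']['image'])
yaw=.223; u=np.array([np.cos(yaw),np.sin(yaw),0]); v=np.array([-u[1],u[0],0])
for t in H:
    print(t)
    for c in D:
        for r in R[c,t][:3]: print('  ',c,[round(float(x)) for x in r['xy']],ray(D[c],r['xy'],H[t]).round(4),round(r['p'],2))
    vs=[(D[c],R[c,t][0]['xy']) for c in ['wrist','top'] if R[c,t]]
    if len(vs)==2: print('  tri',tri(vs).round(4))
s=bot.read_state(); print(s['position'])
E
```

```text
knob_mid
   wrist [250, 228] [ 0.5794 -0.196   0.0555] 0.86
   top [395, 212] [ 0.5785 -0.1924  0.0555] 0.97
  tri [ 0.5787 -0.1941  0.0564]
foot
   wrist [282, 244] [ 0.6031 -0.1572  0.03  ] 0.67
   top [385, 178] [ 0.6492 -0.1773  0.03  ] 0.94
   top [446, 157] [ 0.6924 -0.305   0.03  ] 0.45
  tri [ 0.6509 -0.1743 -0.0557]
slot_corner
   wrist [262, 254] [ 0.6254 -0.1797  0.022 ] 0.91
   top [385, 189] [ 0.6273 -0.178   0.022 ] 0.71
  tri [ 0.6277 -0.1794  0.0173]
slot_end
   top [368, 196] [ 0.6117 -0.1406  0.022 ] 0.6
bearing
   wrist [440, 248] [0.5693 0.0449 0.012 ] 0.97
   top [363, 159] [ 0.6922 -0.1336  0.012 ] 0.8
   top [306, 186] [ 0.6349 -0.0117  0.012 ] 0.66
   top [279, 217] [0.5694 0.0476 0.012 ] 0.6
   scene [296, 237] [0.5539 0.0578 0.012 ] 0.88
   scene [310, 211] [ 0.6139 -0.0058  0.012 ] 0.71
  tri [ 0.5833 -0.082   0.2112]
[ 0.51146349 -0.13506958  0.22337837]
```

View pics/w1.png

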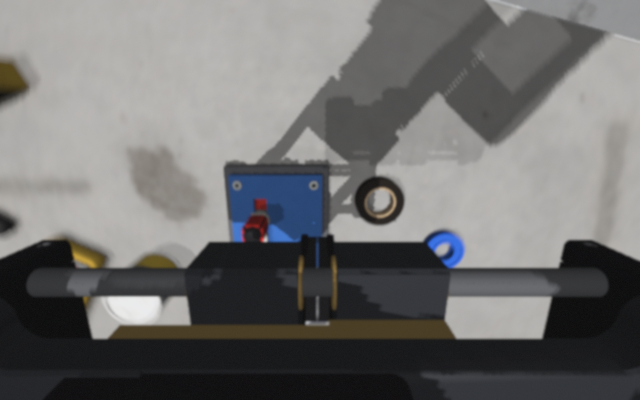

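The wrist view shows the knob at (255,228), red floor behind it, tape at (380,200). Knob is about 52 mm ahead and 72 mm right of the TCP. Moving behind it, then down.

{"name": "send_rows", "arguments": {
  "motion": [
    [[-24,0,0],0.01],
    [[-24,0,0],0],
    [[-24,0,0],0],
    [[0,0,0],0],
    [[0,0,0],0]
  ]
}}

```text
time_s: 5.7
position: [0.5273, -0.2066, 0.2232]
tcp_rot: [[-0.217, 0.976, 0.023], [0.976, 0.216, 0.005], [0.0, 0.024, -1.0]]
force: [-0.7, 0.2, -0.1]
opening: 0.006
```

{"name": "send_rows", "arguments": {
  "motion": [
    [[0,0,30],0],
    [[0,0,30],0],
    [[0,0,30],0],
    [[0,0,20],0],
    [[0,0,0],0]
  ]
}}

```text
time_s: 6.12
position: [0.5322, -0.2053, 0.1128]
tcp_rot: [[-0.216, 0.976, 0.03], [0.976, 0.216, 0.002], [-0.005, 0.03, -1.0]]
force: [-0.9, 0.3, 0.5]
opening: 0.007
```

{"name": "send_rows", "arguments": {
  "motion": [
    [[2,0,25],0],
    [[0,-2,25],0],
    [[0,0,12],0],
    [[0,0,0],0],
    [[0,0,0],0]
  ]
}}

```text
time_s: 6.53
position: [0.5331, -0.2012, 0.0523]
tcp_rot: [[-0.219, 0.975, 0.032], [0.976, 0.219, 0.001], [-0.006, 0.032, -0.999]]
force: [-0.3, 0.2, -0.2]
opening: 0.003
```

```bash
python3 - <<'E'
from h import *
D={}
for c in ['wrist','top','scene']:
    D[c]=capture(c); print(c,[(r['xy'],ray(D[c],r['xy'],.0555).round(4),r['p']) for r in place_of(c,'knob_mid')[:2]])
a=cv2.resize(D['scene']['image'][140:250,300:450],(600,440),interpolation=cv2.INTER_CUBIC);cv2.imwrite('pics/s2.png',a)
s=bot.read_state();print(s['position'],s['tcp_rot'])
E
```

```text
wrist [([312.5, 321.5], array([ 0.5775, -0.1934,  0.0555]), 0.55)]
top [([393.5, 211.6], array([ 0.5783, -0.1893,  0.0555]), 0.67)]
scene []
[ 0.5336641  -0.20206559  0.05299451] [[-2.18678610e-01  9.75196908e-01  3.42148576e-02]
 [ 9.75766679e-01  2.18813499e-01 -2.03037553e-04]
 [-7.68467430e-03  3.33413180e-02 -9.99414480e-01]]
```

View pics/s2.png

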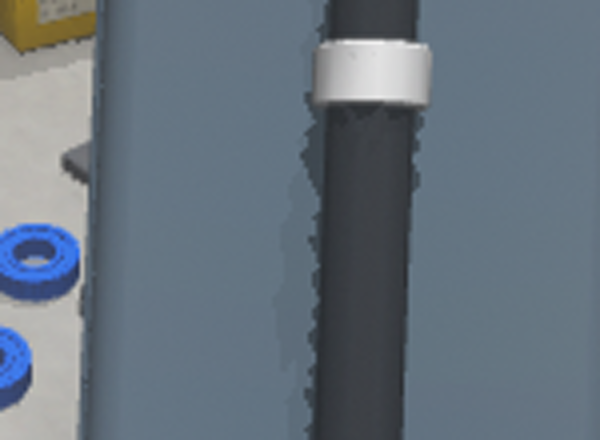

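{"name": "send_rows", "arguments": {
  "motion": [
    [[0,6,4],0],
    [[0,8,0],0],
    [[0,8,0],0],
    [[0,6,0],0],
    [[0,0,0],0]
  ]
}}

```text
time_s: 7.25
position: [0.5635, -0.1958, 0.0511]
tcp_rot: [[-0.219, 0.975, 0.034], [0.976, 0.219, -0.001], [-0.008, 0.033, -0.999]]
force: [0.1, -0.2, 0.1]
opening: 0.004
```

{"name": "send_rows", "arguments": {
  "motion": [
    [[0,8,1],0],
    [[0,8,0],0],
    [[0,8,1],0],
    [[0,6,0],0],
    [[0,0,0],0]
  ]
}}

```text
time_s: 7.67
position: [0.5946, -0.1882, 0.0496]
tcp_rot: [[-0.22, 0.975, 0.03], [0.976, 0.22, -0.0], [-0.007, 0.029, -1.0]]
force: [-1.1, -0.6, 0.7]
opening: 0.003
```

```bash
cat > look.py <<'E'
from h import *
import sys
n=sys.argv[1]
yaw=.223; u=np.array([np.cos(yaw),np.sin(yaw),0]); v=np.array([-u[1],u[0],0])
C=np.array([.6258,-.1805,0])
d=capture('top')
for t,z in [('knob_mid',.0555),('foot',.03),('slot_corner',.022),('slot_end',.022),('bearing',.012)]:
    for r in place_of('top',t)[:3]:
        X=ray(d,r['xy'],z); print(t,X.round(4),'rel corner fwd/left mm',((X-C)@u*1000).round(1),((X-C)@v*1000).round(1),round(r['p'],2))
s=bot.read_state();X=np.array(s['position']);print('tcp',X,((X-C)@u*1000).round(1),((X-C)@v*1000).round(1),s['force'])
cv2.imwrite(f'pics/{n}.png',cv2.resize(d['image'][120:265,310:480],None,fx=4,fy=4,interpolation=cv2.INTER_CUBIC))
E
python3 look.py t3
```

```text
knob_mid [ 0.6837 -0.1257  0.0555] rel corner fwd/left mm 68.6 40.6 0.64
knob_mid [ 0.621  -0.1852  0.0555] rel corner fwd/left mm -5.7 -3.6 0.52
foot [ 0.6918 -0.1655  0.03  ] rel corner fwd/left mm 67.7 0.1 0.64
slot_corner [ 0.6236 -0.1822  0.022 ] rel corner fwd/left mm -2.5 -1.2 0.96
slot_end [ 0.6147 -0.1402  0.022 ] rel corner fwd/left mm -1.9 41.7 0.76
bearing [ 0.632  -0.0078  0.012 ] rel corner fwd/left mm 44.2 167.1 0.89
bearing [0.5741 0.0527 0.012 ] rel corner fwd/left mm 1.1 238.8 0.85
bearing [ 0.6916 -0.1282  0.012 ] rel corner fwd/left mm 75.7 36.4 0.57
tcp [ 0.59295658 -0.18851568  0.04969054] -33.8 -0.6 [-0.41088532 -0.11025788 -0.94464786]
```

View pics/t3.png

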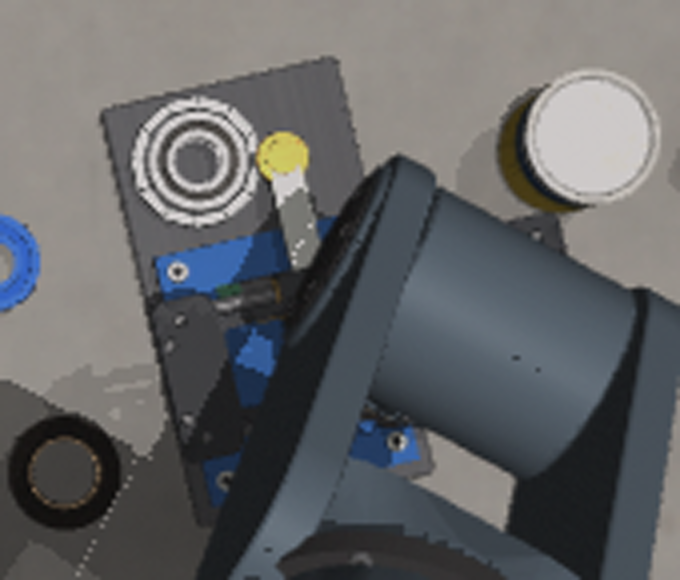

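The foot at crop pixel (283,157) is about 7 mm short of its corner position. Pushing on to the wall.

{"name": "send_rows", "arguments": {
  "motion": [
    [[0,6,0],0],
    [[0,6,0],0],
    [[0,5,0],0],
    [[0,5,0],0],
    [[0,5,0],0]
  ]
}}

```text
time_s: 8.38
position: [0.607, -0.1846, 0.05]
tcp_rot: [[-0.225, 0.974, -0.002], [0.974, 0.225, -0.001], [-0.0, -0.003, -1.0]]
force: [-15.1, -8.7, 9.6]
opening: 0.004
```

```bash
python3 look.py t4
```

```text
knob_mid [ 0.6934 -0.3002  0.0555] rel corner fwd/left mm 39.5 -131.7 0.26
foot [ 0.6975 -0.1626  0.03  ] rel corner fwd/left mm 73.9 1.6 0.83
foot [ 0.6162 -0.1381  0.03  ] rel corner fwd/left mm -0.0 43.5 0.39
slot_corner [ 0.6311 -0.1789  0.022 ] rel corner fwd/left mm 5.5 0.4 0.93
slot_end [ 0.6148 -0.1318  0.022 ] rel corner fwd/left mm 0.0 50.0 0.59
slot_end [ 0.6913 -0.1272  0.022 ] rel corner fwd/left mm 75.7 37.5 0.45
bearing [0.5686 0.0561 0.012 ] rel corner fwd/left mm -3.5 243.4 0.88
bearing [ 0.6898 -0.1344  0.012 ] rel corner fwd/left mm 72.6 30.8 0.76
bearing [ 0.6377 -0.0134  0.012 ] rel corner fwd/left mm 48.6 160.3 0.58
tcp [ 0.6069636  -0.18470051  0.0499699 ] -19.3 0.1 [-14.11969855  -7.1643922    8.683062  ]
```

Wall reached (force about 17 N, foot 74 mm ahead of the corner). Now back off and go round to the right face.

{"name": "send_rows", "arguments": {
  "motion": [
    [[0,-8,0],0],
    [[0,-10,0],0],
    [[0,-10,0],0],
    [[0,0,0],0],
    [[0,0,0],0]
  ]
}}

```text
time_s: 9.1
position: [0.5799, -0.192, 0.0508]
tcp_rot: [[-0.222, 0.975, 0.003], [0.975, 0.222, -0.001], [-0.002, 0.003, -1.0]]
force: [0.3, -0.0, 0.6]
opening: 0.003
```

{"name": "send_rows", "arguments": {
  "motion": [
    [[-15,0,0],0],
    [[-15,0,0],0],
    [[-15,0,0],0],
    [[-10,0,0],0],
    [[0,0,0],0]
  ]
}}

```text
time_s: 9.52
position: [0.5969, -0.252, 0.0514]
tcp_rot: [[-0.223, 0.975, 0.009], [0.975, 0.223, -0.005], [-0.006, 0.008, -1.0]]
force: [-0.0, -0.2, 0.0]
opening: 0.006
```

```bash
python3 look.py t5
```

```text
knob_mid [ 0.6296 -0.1819  0.0555] rel corner fwd/left mm 3.4 -2.2 0.77
foot [ 0.6958 -0.1649  0.03  ] rel corner fwd/left mm 71.8 -0.3 0.71
foot [ 0.6301 -0.1779  0.03  ] rel corner fwd/left mm 4.8 1.6 0.33
slot_corner [ 0.6277 -0.1835  0.022 ] rel corner fwd/left mm 1.1 -3.4 0.8
slot_end [ 0.6143 -0.1373  0.022 ] rel corner fwd/left mm -1.7 44.7 0.69
bearing [ 0.6334 -0.0166  0.012 ] rel corner fwd/left mm 43.7 158.2 0.93
bearing [ 0.6933 -0.1306  0.012 ] rel corner fwd/left mm 76.8 33.8 0.75
bearing [0.5737 0.0529 0.012 ] rel corner fwd/left mm 0.8 239.1 0.61
tcp [ 0.59464771 -0.24733536  0.05101843] -45.2 -58.3 [ 0.32153455 -0.15042801 -0.41167322]
```

View pics/t5.png

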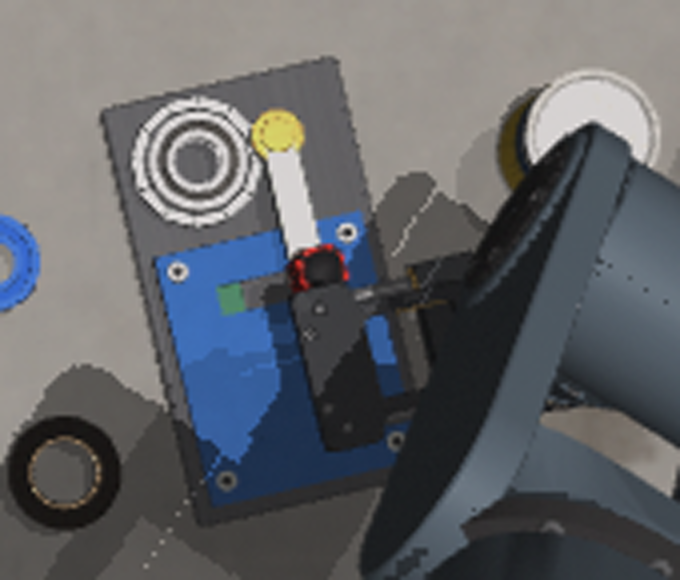

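Knob in the corner (crop (322,268)), foot beside the bearing nest. The finger is 58 mm to the right, tin clear by about 40 mm. Forward 46 mm.

{"name": "send_rows", "arguments": {
  "motion": [
    [[0,12,0],0],
    [[0,12,0],0],
    [[0,12,0],0],
    [[0,9,2],0],
    [[0,0,0],0]
  ]
}}

```text
time_s: 10.23
position: [0.6396, -0.233, 0.049]
tcp_rot: [[-0.228, 0.974, 0.002], [0.974, 0.228, 0.001], [0.0, 0.002, -1.0]]
force: [0.3, -0.7, 0.4]
opening: 0.002
```

{"name": "send_rows", "arguments": {
  "motion": [
    [[6,0,0],0],
    [[8,0,0],0],
    [[8,0,0],0],
    [[6,0,0],0],
    [[0,0,0],0]
  ]
}}

```text
time_s: 10.65
position: [0.6313, -0.2016, 0.0483]
tcp_rot: [[-0.23, 0.973, -0.0], [0.973, 0.23, 0.002], [0.002, 0.0, -1.0]]
force: [0.5, -0.4, 0.0]
opening: 0.003
```

```bash
python3 look.py t6
```

```text
knob_mid [ 0.6231 -0.1779  0.0555] rel corner fwd/left mm -2.0 3.1 0.52
foot [ 0.695  -0.1653  0.03  ] rel corner fwd/left mm 70.8 -0.5 0.52
slot_corner [ 0.6224 -0.1851  0.022 ] rel corner fwd/left mm -4.4 -3.8 0.63
slot_end [ 0.6207 -0.1304  0.022 ] rel corner fwd/left mm 6.1 50.0 0.83
bearing [ 0.636  -0.0123  0.012 ] rel corner fwd/left mm 47.1 161.8 0.93
bearing [ 0.6944 -0.1225  0.012 ] rel corner fwd/left mm 79.7 41.4 0.89
bearing [0.5686 0.0542 0.012 ] rel corner fwd/left mm -3.9 241.5 0.55
tcp [ 0.63181991 -0.20350003  0.04830242] 0.8 -23.8 [-0.25288938  0.16578142  0.80519159]
```

View pics/t6.png

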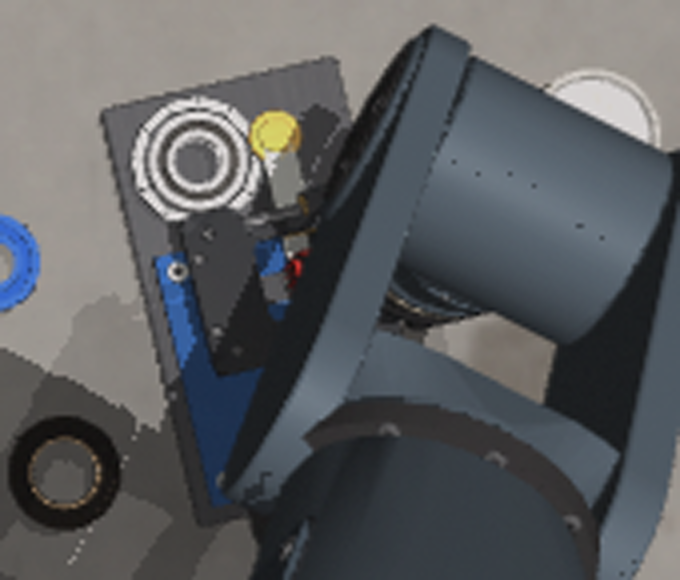

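The foot has just started moving left (contact). Continue.

{"name": "send_rows", "arguments": {
  "motion": [
    [[7,0,0],0],
    [[7,0,0],0],
    [[7,0,0],0],
    [[7,0,0],0],
    [[0,0,0],0]
  ]
}}

```text
time_s: 11.37
position: [0.6263, -0.1783, 0.0484]
tcp_rot: [[-0.227, 0.974, 0.005], [0.974, 0.227, -0.004], [-0.005, 0.003, -1.0]]
force: [1.3, -0.4, -0.0]
opening: 0.007
```

{"name": "send_rows", "arguments": {
  "motion": [
    [[7,0,0],0],
    [[6,0,0],0],
    [[5,0,0],0],
    [[5,0,0],0],
    [[5,0,0],0]
  ]
}}

```text
time_s: 11.78
position: [0.6233, -0.1596, 0.0489]
tcp_rot: [[-0.234, 0.972, 0.014], [0.972, 0.234, -0.026], [-0.028, 0.008, -1.0]]
force: [-0.7, -20.5, -6.9]
opening: 0.003
```

```bash
python3 look.py t7
```

```text
foot [ 0.6916 -0.1209  0.03  ] rel corner fwd/left mm 77.3 43.6 0.5
slot_corner [ 0.6956 -0.1256  0.022 ] rel corner fwd/left mm 80.2 38.2 0.5
bearing [ 0.6937 -0.1285  0.012 ] rel corner fwd/left mm 77.7 35.7 0.7
bearing [ 0.635  -0.0087  0.012 ] rel corner fwd/left mm 46.9 165.5 0.56
bearing [0.5718 0.0544 0.012 ] rel corner fwd/left mm -0.7 241.0 0.55
tcp [ 0.62311812 -0.15987893  0.04883647] 1.9 20.7 [ -0.51396826 -16.88181509  -6.37168802]
```

View pics/t7.png

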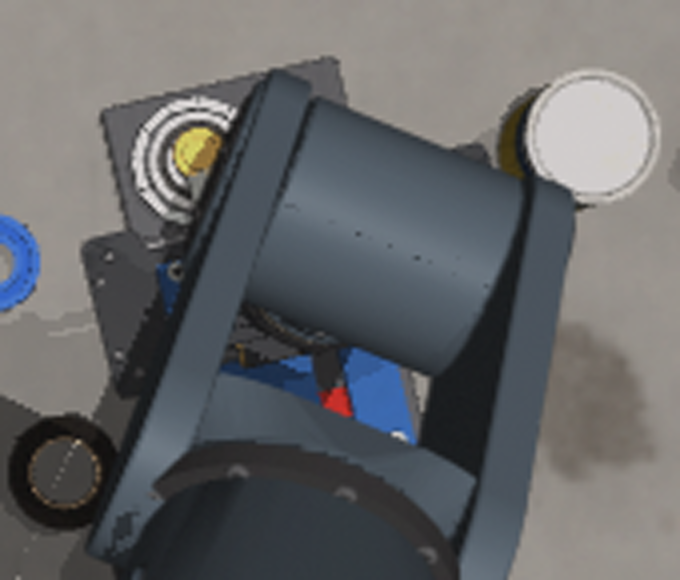

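The foot is over the bearing (crop (198,152)) and the push is at 20 N against the end wall. Now back off right and up.

{"name": "send_rows", "arguments": {
  "motion": [
    [[0,0,0],0],
    [[-8,0,0],0],
    [[-10,0,0],0],
    [[-12,0,0],0],
    [[-12,0,0],0]
  ]
}}

```text
time_s: 12.5
position: [0.6306, -0.2, 0.0491]
tcp_rot: [[-0.233, 0.972, 0.008], [0.972, 0.233, -0.02], [-0.021, 0.003, -1.0]]
force: [-0.2, -0.6, -0.4]
opening: 0.008
```

{"name": "send_rows", "arguments": {
  "motion": [
    [[0,0,-20],0],
    [[0,0,-30],0],
    [[0,0,-30],0],
    [[0,0,-30],0],
    [[0,0,-20],0]
  ]
}}

```text
time_s: 12.92
position: [0.6276, -0.2013, 0.1769]
tcp_rot: [[-0.229, 0.973, -0.005], [0.973, 0.229, -0.011], [-0.01, -0.007, -1.0]]
force: [-0.1, 0.4, 1.0]
opening: 0.006
```

{"name": "send_rows", "arguments": {
  "motion": [
    [[-20,-20,0],0],
    [[-20,-20,0],0],
    [[-20,-20,0],0],
    [[-20,-20,0],0],
    [[0,0,0],0]
  ]
}}

```text
time_s: 13.33
position: [0.573, -0.3033, 0.1886]
tcp_rot: [[-0.235, 0.972, 0.012], [0.972, 0.235, -0.018], [-0.021, 0.008, -1.0]]
force: [-0.3, -0.2, 0.1]
opening: 0.007
```

{"name": "send_rows", "arguments": {
  "motion": [
    [[-20,-20,0],0],
    [[-20,-10,0],0],
    [[0,0,0],0],
    [[0,0,0],0],
    [[0,0,0],0]
  ]
}}

```text
time_s: 13.75
position: [0.5524, -0.3526, 0.19]
tcp_rot: [[-0.231, 0.973, 0.014], [0.973, 0.231, -0.015], [-0.018, 0.01, -1.0]]
force: [-0.2, -1.0, 0.5]
opening: -0.0
```

```bash
python3 look.py t8
```

```text
knob_mid [ 0.6235 -0.1342  0.0555] rel corner fwd/left mm 8.0 45.6 0.85
foot [ 0.6901 -0.1226  0.03  ] rel corner fwd/left mm 75.5 42.3 0.95
slot_corner [ 0.6302 -0.1806  0.022 ] rel corner fwd/left mm 4.3 -1.1 0.77
slot_end [ 0.6909 -0.1242  0.022 ] rel corner fwd/left mm 75.9 40.5 0.73
slot_end [ 0.6152 -0.1335  0.022 ] rel corner fwd/left mm 0.0 48.2 0.59
bearing [0.5762 0.0518 0.012 ] rel corner fwd/left mm 3.0 237.5 0.9
bearing [ 0.6245 -0.0109  0.012 ] rel corner fwd/left mm 36.2 165.7 0.64
bearing [ 0.689  -0.1228  0.012 ] rel corner fwd/left mm 74.4 42.3 0.55
tcp [ 0.5526119  -0.35165484  0.1900105 ] -109.2 -150.7 [ 0.5828451  -0.50861219  0.24782173]
```

View pics/t8.png

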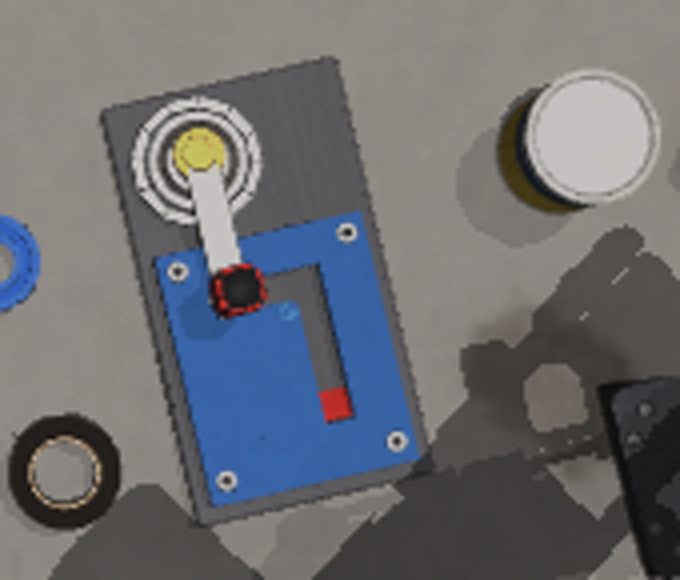

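The knob covers the green end (crop (238,290)) and the foot sits over the bearing centre (200,150). Tin and tape are at the same pixels as before.

```bash
python3 -c "
from rig import bot
s=bot.read_state();print(s['time_s'],s['qvel'],bot.hand_in())"
```

```text
the job is handed in; nothing more can be done
14.05 [-0.25746792  0.09168821 -0.15936641 -0.09271599 -0.04054222 -0.00572525] None
```

The bearing is locked in its fixture. With the fingers closed, I pushed the knob along the long leg to the corner wall, went round it, and pushed it left to the green end. I then backed off to the right, raised the arm and handed in at about 14 s.

**Pushes:** Force rose to about 20 N against each wall. The fingers only ever pushed one face at a time, so the knob was never gripped.

**Last top picture:**
- The knob covers the green floor, and the foot had moved about 42 mm along the short leg.
- The foot is about 1 mm from the bearing's measured centre, and the bearing is still in its nest.
- The tin and tape roll are at the same pixels as at the start.
- The force reading was about zero, with the TCP at 190 mm height and clear of everything.

**Disagreements:** The network's reports in the top view scattered by about 5–8 mm, for example on the slot corner, and some were false, such as "slot_end" placed on the bearing. The side view lost the knob at times because the arm blocked it. I therefore relied on the wall forces and the picture for the final position.

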